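# Clamping a glued cork pot rest with a one-hand bar clamp

## Robot

A 6-joint arm with a two-finger parallel gripper is mounted at the origin on the work surface. World frame = base frame: x ahead of the robot, y to its left, z up, the work surface at z = 0. Lengths are in m, angles in rad, forces in N, time in s.
With the tool pointing down it reaches from about 0.2 to 0.875 m from the base axis. Payload 3.4 kg.
Tool frame: the origin (TCP) lies on the mounting face of the last link; the fingertips stand 199 mm ahead of it and the grasp point (between the pads) lies 180 mm ahead of it (arm.nose_length is the distance from the TCP to the fingertips, in m); z points along the fingers, y is the direction in which the jaws open and shut (so a half turn about z gives the same grasp; the last joint's range is limited). The gripper opens to 94 mm and grips with 3 to 60 N. Pads are 16 mm wide; open, the fingers measure 119 mm over their backs; the gripper's body (75 mm by 177 mm) begins 78 mm behind the grasp point.
Start: joints at [-1.44, 0.276, 1.505, -0, 1.361, -0.121], TCP at [0.143, -0.557, 0.405] pointing down, gripper open.
Joint ranges: [-2.89, 2.89], [-0.75, 2.08], [0.22, 2.7], [-1.18, 4.32], [0.11, 2.71], [-2.7, 2.7]. Speed limits (rad/s): [2.57, 2.57, 3.14, 3.14, 3.14, 3.14].

## Interface

Orientations are given as a unit quaternion [x, y, z, w].
In Python, from plant import sensors, eyes, ticket, arm gives the robot as it stands.
- The arm moves only by the shell command python3 -m pendant 'ROWS' [OPENING] [FORCE]. ROWS is JSON, a list of rows, each an object with "linear": the shift along the tool's x, y, z in cm, a list of three; "twist": the turn, a rotation vector about the tool's x, y, z in degrees, a list of three. A call has exactly 8 rows; each row shifts and turns the commanded pose from where the row before left it, along the tool's axes as they then stand; what a row does not reach is not made up. A row lasts 1/8 s, in which the tool goes at most 62.5 mm and 10.7 degrees, less where a joint would pass 70% of its speed; a pose out of reach is approached as far as the arm can. A call with a gripper value outside its range is refused whole. OPENING is the closure in counts, from 0 (fully open) to 255 (shut), set as the call begins (- or left out, the last holds). The fingers move at their own pace and stop on an object; FORCE is the grip in N (left out, the last holds). Time passes only in rows, so rows that do not move let the fingers close, or fill a call up. It gives the time, the measured TCP pose, the force and the opening at its end, in the units of the state.
- sensors.get_obs(): the state, without advancing time (a new reading comes with each control period).
- eyes.camera(name): name is "scene" or "top"; returns (picture, depth): 480x640x3 uint8, blue, green, red; 480x640 float32, m along the optical axis (not along the pixel's ray), 0 where there is no reading.
- eyes.camera_info(name): a dict with "fx", "fy", "cx", "cy" (pixels), "position" and "rotation" of the camera in the world. Camera axes: x right, y down, z forward; pixel columns grow to the right and rows downward; lengths in m; the calibration is good to about 2 mm. A picture is of the moment at which its call begins. camera_info takes no time and is no camera call.
- ticket.sign_off(): hands the job in, once; it reports no verdict.
The state is a dict: "clock": time; "joints": joint angles; "qd": joint speeds; "effort": joint torques, N m; "tcp_pos": TCP position; "orientation": TCP orientation; "force": force on the tool from outside, world axes, zero at the start; "torque": the same for the moment, N m; "width": finger opening in m.
Only numpy, scipy, OpenCV 4.12 (cv2) and the standard library are available. Lean on these libraries where they do the work, as an engineer would, in place of code of your own. Each camera call takes 0.05 s, during which the arm holds its last target. There are 200 camera calls.

## Task

The cork pot rest has been glued and lies in two halves between the jaws of the one-hand bar clamp on the white cutting board. Squeeze the clamp's trigger against its handle, let it out and squeeze again, moving the jaw by the trigger alone, until the two halves are pressed firmly together, with a gentle hand at the end so that the soft cork is not crushed. Leave clamp and cork lying flat on the board and the other things where they are, and finish still holding the trigger squeezed, the jaw pressing on the cork.

Things in the scene. Friction and masses are not known exactly. Their poses are not given: they have to be found in the camera images.
- grip_centre (a point): Where to squeeze the clamp. The clamp lies flat, about 300 x 215 x 30 mm, plastic case 30 mm high, on the board: handle and trigger lie side by side, pointing towards the robot. Point midway across both, 15 mm above the board, 75 mm from the bar. Axes: x along the bar from near to far jaw (the line of squeezing: trigger on the +x side, handle on -x), y towards the jaws, z up.
- trigger_face (a point): Middle of the outer face of the clamp's trigger, a dark metal lever 12 mm thick, 24 mm high and 90 mm long. At rest it stands 57 mm from the back of the handle (handle 26 mm thick, 102 mm long); pulled home, about 42 mm. Both are free on the outside; the case round the bar begins 50 mm nearer the jaws.
- trigger (a joint): Angle of the trigger: 0 let right out (a spring returns it in about 0.5 s, 3 N at the middle, 5 N when home), 0.26 rad squeezed home. A full squeeze draws the far jaw about 7 mm nearer; part or all of the first pull may be idle until the pawl takes a tooth (7 mm pitch). Once the work is tight, a squeeze of 25 to 40 N stops short of home, at 0.10 to 0.23 rad, however often it is repeated.
- jaw (a joint): How far the far jaw has been drawn in along the bar: 0 at 152 mm between the pads, starts at 0 to 0.02 m, grows as the clamp closes, at most 0.055. A brake of 5 N keeps it from sliding back. Under about 20 N of grip the trigger may stall too soon. Once tight, 25 N of grip presses the jaw with 13 to 38 N, 35 N with 19 to 55 N, 60 N with 50 to 98 N (less where the clamp sticks to the board).
- near_pad (a point): Centre of the face of the near jaw's rubber pad (44 x 28 mm), on the handle's case; same axes as grip_centre.
- far_pad (a point): Centre of the face of the far jaw's rubber pad (44 x 28 mm) at the end of the toothed steel bar, facing the near pad. It gives 1 mm for each 30 N.
- half_near_centre (a point): Centre of the half of the cork pot rest beside the near jaw: a brown cork block 55 (x, along the bar) x 96 (y) x 25 mm (z), loose, 42 g.
- half_far_centre (a point): Centre of the other half, beside the far jaw: the same size. With the joint closed the two centres are 55 mm apart. Soft cork: it is crushed if the pad presses with over 80 N.
- board: White plastic cutting board, 300 x 460 x 12 mm, lying still under clamp and cork; origin at the centre of its underside, long side along y.
- jar_tall_centre (a point): Centre of the tall clear glass clip jar, 90 mm across, 190 mm high. Leave alone.
- jar_mid_centre (a point): Centre of the middle clear glass clip jar, 90 mm across, 135 mm high. Leave alone.
- jar_short_centre (a point): Centre of the short clear glass clip jar, 96 mm across, 85 mm high. Leave alone.
- spatula_centre (a point): Centre of the grey hard silicone spatula, 200 x 50 x 8 mm, lying on the board's near right part, blade along y. Leave alone.
- pot_lid_centre (a point): Centre of the round aluminium pot lid, 218 mm across, 53 mm high at the black knob. Leave alone.
- glue_centre (a point): Centre of the white glue bottle, 52 mm across, 140 mm high, standing at the board's far left corner. Leave alone.
- mate_centre (a point): Centre of the round wooden mate cup with steel straw, 84 mm across, 90 mm high. Leave alone.
Mind the look-alikes: they are no part of the job. Leave any turquoise look-alike of the part that bears half_far_centre alone. Leave any black or purple look-alike of the part that bears half_near_centre alone.

How it is judged:
On the way, in this order (a step that is already met when the one before it is completed fails the run):
1. the trigger is squeezed a first time with the fingers, more than half-way home (value of joint trigger above 0.15 rad and contact force between the fingers and trigger above 2 N), for 0.05 s.
2. the trigger is let out again for the next pull (value of joint trigger below 0.06 rad), for 0.05 s.
At the end, for the whole second after the job is handed in: the fingers hold the trigger squeezed (over 8 N); the far jaw's pad presses on the cork with 8 to 80 N and the halves press on each other with over 6 N, their centres under 60 mm apart; clamp and both halves lie flat on the board (tilt under 0.12 rad, not lifted over about 8 mm) (contact force between pad and half_far between 8 and 80 N and contact force between half_far and half_near above 6 N and distance between half_far_centre and half_near_centre below 0.06 m and contact force between the fingers and trigger above 8 N and value of joint trigger above 0.02 rad and height (world z) of each of half_far_centre, half_near_centre, grip_centre below 0.034 m and angle between each of half_far_centre, half_near_centre, grip_centre's own z axis and vertical below 0.12 rad); the arm keeps its last pose, push and grip.
It fails at once if the cork is crushed: the pad presses on it with over 80 N (contact force between pad and half_far above 80 N).
It fails at once if the jaw or the cork is pushed by the robot itself instead of by the trigger (over 5 N) (contact force between any of the fingers, the arm and pad above 5 N or contact force between any of the fingers, the arm and half_near above 5 N or contact force between any of the fingers, the arm and half_far above 5 N or contact force between any of the fingers, the arm and jaw above 5 N).
It fails at once if one of the other things is moved by over 25 mm (distance of any of jar_tall_centre, jar_mid_centre, jar_short_centre, spatula_centre, pot_lid_centre, glue_centre, mate_centre from where it was at the start of the episode above 0.025 m).
It also fails if it takes over 32 s, if anything falls off the work surface, if the arm or the gripper's body presses on something with over 40 N, if the wrist force passes 120 N, or if a joint passes its speed limit or range.

## Working session

There is one attempt and no reset: what is moved stays moved. The work goes in short steps, Python scripts to look and compute and a shell command to move; the robot and the scene stay as the last step left them, time stands still between calls to the robot, and variables do not carry over. Pictures are saved under pics/ and viewed, about 8 in all and at most 12, crops included, and the job is handed in when it is done.

```bash
mkdir -p pics; cat > h.py <<'E'
import numpy as np,cv2
from plant import sensors,eyes,ticket,arm
def cam(n):
    p,d=eyes.camera(n);i=eyes.camera_info(n);R=np.array(i['rotation'])
    if R.shape!=(3,3):
        from scipy.spatial.transform import Rotation as Q;R=Q.from_quat(R.ravel()).as_matrix()
    return p,d,i,R
def pt(i,R,u,v,z):
    r=R@np.array([(u-i['cx'])/i['fx'],(v-i['cy'])/i['fy'],1.]);c=np.array(i['position'])
    return c+r*(z-c[2])/r[2]
E
python3 - <<'E'
from h import *
for n in('scene','top'):
    p,d,i,R=cam(n);cv2.imwrite(f'pics/{n}1.png',p);np.savez(f'{n}1.npz',p=p,d=d);print(i)
print(sensors.get_obs())
E
```

```text
{'fx': 491.4828368624939, 'fy': 491.4828368624939, 'cx': 320.2033624937843, 'cy': 233.23314278640407, 'position': array([1.16334424, 0.83437448, 1.21516586]), 'rotation': array([ 0.27703326,  0.89181058, -0.3435767 , -0.0994058 ])}
{'fx': 608.5253410434988, 'fy': 608.5253410434988, 'cx': 320.26801108176477, 'cy': 233.55635218591766, 'position': array([0.32824884, 0.02353911, 1.87583315]), 'rotation': array([-0.70458679,  0.70532828, -0.05710271,  0.05299769])}
{'clock': 0.1, 'joints': array([-1.44000969e+00,  2.76518789e-01,  1.50594607e+00, -6.60292925e-06,
        1.36072027e+00, -1.21016323e-01]), 'qd': array([ 1.52995498e-04, -1.14105268e-03, -7.32770379e-04,  4.70634538e-04,
        1.60900883e-03,  9.73231891e-05]), 'effort': array([ 1.27107163e-03, -4.05455840e+01, -2.37780172e+01,  7.05463719e-02,
        2.99512956e-02, -4.53529276e-05]), 'tcp_pos': array([ 0.14322313, -0.55669732,  0.40392249]), 'orientation': array([ 9.92084471e-01,  1.25569776e-01, -7.11801030e-06, -7.96209223e-04]), 'force': array([ 0.81184611, -0.36524663,  0.14550234]), 'torque': array([-0.03192105, -0.02273814,  0.01889582]), 'width': 0.09374328962679278}
```

View pics/top1.png

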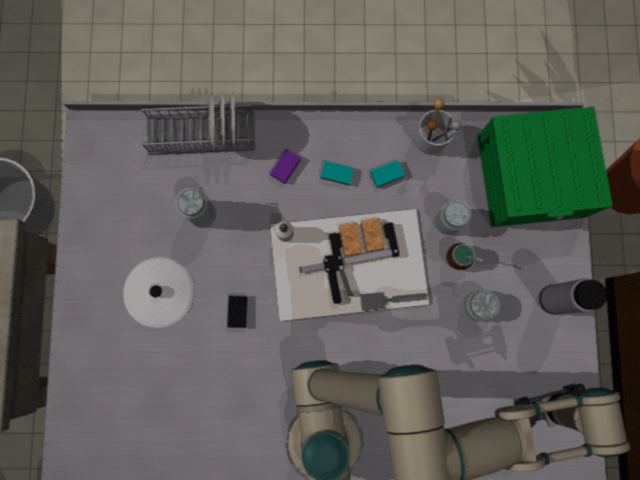

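View pics/scene1.png

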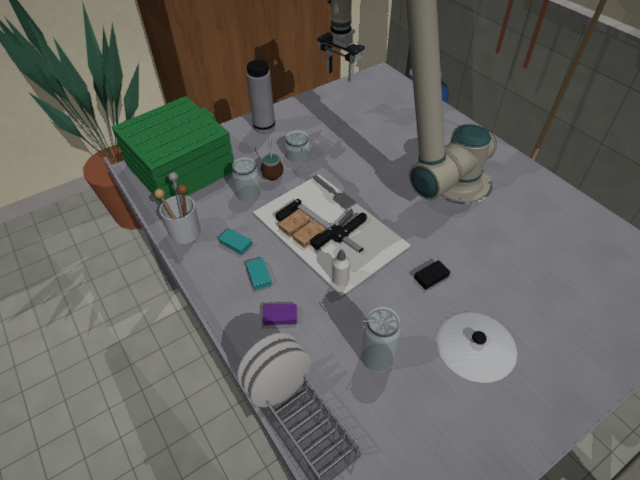

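The top view shows the board at (350,263), cork halves at (350,238) and (373,235), the clamp case at (333,263), the handle down to (336,300), the trigger right of it at (347,282), and the spatula at (390,300). I'll zoom in for the handle and trigger.

```bash
python3 - <<'E'
from h import *
p=np.load('top1.npz')['p'];s=np.load('scene1.npz')['p']
a=cv2.resize(p[205:325,265:435],None,fx=4.7,fy=4.7,interpolation=cv2.INTER_CUBIC)
cv2.imwrite('pics/z1.png',cv2.convertScaleAbs(a,alpha=1.8,beta=20))
i=eyes.camera_info('top')
from scipy.spatial.transform import Rotation as Q;R=Q.from_quat(i['rotation']).as_matrix()
for u,v in[(333,263),(336,300),(347,282),(360,300),(350,238),(373,235)]:print(u,v,pt(i,R,u,v,.035).round(3))
E
```

```text
333 263 [ 0.527 -0.026  0.035]
336 300 [ 0.415 -0.034  0.035]
347 282 [ 0.469 -0.068  0.035]
360 300 [ 0.415 -0.107  0.035]
350 238 [ 0.604 -0.078  0.035]
373 235 [ 0.613 -0.149  0.035]
```

View pics/z1.png

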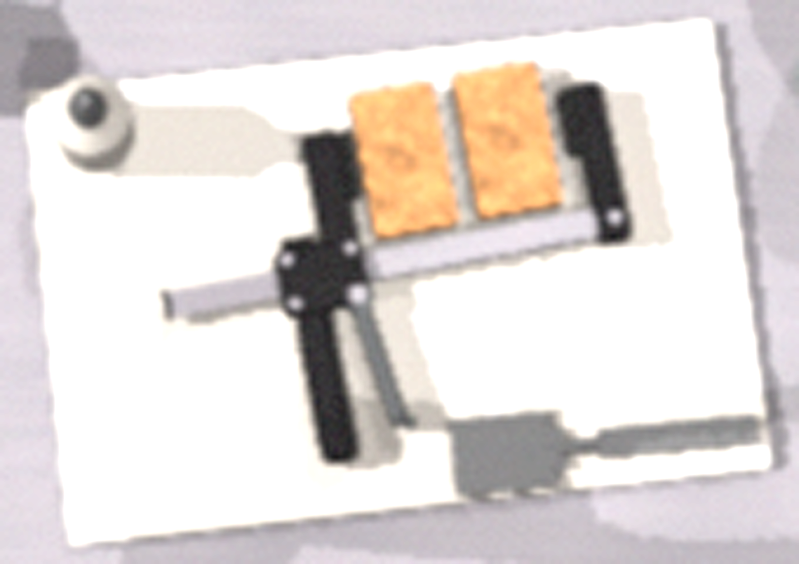

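The zoom shows the handle's centre line around (330,388), the trigger's outer face around (395,375), and the bar running from (168,305) to (600,222). That puts the squeeze point at about (352,383) in the zoom. The spatula blade is clear of it, at x>450, y>415. Next I'll work out the moves.

```bash
cat >> h.py <<'E'
from scipy.spatial.transform import Rotation as Q
def togo(g,bar,zt):
    o=sensors.get_obs();T=Q.from_quat(o['orientation']);M=T.as_matrix()
    x=np.cross(bar,[0,0,-1.]);G=np.c_[x,bar,[0,0,-1.]]
    print('tcp',o['tcp_pos'].round(4),'w',round(o['width'],4),'t',o['clock'],'F',o['force'].round(1))
    print('goal',np.round([*g[:2],zt],4))
    print('linear cm (present axes)',(100*M.T@(np.array([g[0],g[1],zt])-o['tcp_pos'])).round(2),'twist deg',np.degrees(Q.from_matrix(M.T@G).as_rotvec()).round(2))
E
python3 - <<'E'
from h import *
i=eyes.camera_info('top');R=Q.from_quat(i['rotation']).as_matrix()
f=lambda u,v,z:pt(i,R,265+(u+.5)/4.7-.5,205+(v+.5)/4.7-.5,z)
b=f(600,222,.03)-f(168,305,.03);h=f(312,315,.042)-f(338,455,.042)
b[2]=0;b/=np.linalg.norm(b);h[2]=0;h/=np.linalg.norm(h)
print('bar',b,'handle',h, 'perp err deg',np.degrees(np.arcsin(b@h)))
g=f(352,383,.04);print('grip',g,'back',f(309,392,.042),'trig',f(395,375,.039))
for n,c in dict(n=(404,160),f=(507,140)).items():print(n,f(*c,.037))
togo(g,b,.405);togo(g,b,.215)
E
```

```text
bar [ 0.18848216 -0.98207661  0.        ] handle [0.9840072 0.1781287 0.       ] perp err deg 0.6034371676534965
grip [ 0.45641564 -0.04508677  0.04      ] back [ 0.45055255 -0.01744445  0.042     ] trig [ 0.4615835  -0.07276291  0.039     ]
n [ 0.60138852 -0.07994154  0.037     ]
f [ 0.61450764 -0.14713796  0.037     ]
tcp [ 0.1432 -0.5567  0.4039] w 0.0937 t 0.1 F [ 0.8 -0.4  0.1]
goal [ 0.4564 -0.0451  0.405 ]
linear cm (present axes) [ 4.308e+01 -4.174e+01 -3.000e-02] twist deg [-0.09 -0.01  3.56]
tcp [ 0.1432 -0.5567  0.4039] w 0.0937 t 0.1 F [ 0.8 -0.4  0.1]
goal [ 0.4564 -0.0451  0.215 ]
linear cm (present axes) [ 43.07 -41.71  18.97] twist deg [-0.09 -0.01  3.56]
```

```bash
python3 -m pendant '[{"linear":[3.6,-3.5,0],"twist":[0,0,0]},{"linear":[3.6,-3.5,0],"twist":[0,0,0]},{"linear":[3.6,-3.5,0],"twist":[0,0,0]},{"linear":[3.6,-3.5,0],"twist":[0,0,0]},{"linear":[3.6,-3.5,0],"twist":[0,0,0]},{"linear":[3.6,-3.5,0],"twist":[0,0,0]},{"linear":[3.6,-3.5,0],"twist":[0,0,0]},{"linear":[3.6,-3.5,0],"twist":[0,0,0]}]' 0 30
python3 -m pendant '[{"linear":[3.6,-3.5,0],"twist":[0,0,0]},{"linear":[3.6,-3.5,0],"twist":[0,0,0]},{"linear":[3.6,-3.5,0],"twist":[0,0,0]},{"linear":[3.6,-3.5,0],"twist":[0,0,0]},{"linear":[0,0,0],"twist":[0,0,3.5]},{"linear":[0,0,3],"twist":[0,0,0]},{"linear":[0,0,3],"twist":[0,0,0]},{"linear":[0,0,0],"twist":[0,0,0]}]'
python3 - <<'E'
from h import *
b=np.array([.185,-.983,0]);b/=np.linalg.norm(b)
togo(np.array([.4564,-.0451]),b,.215)
E
```

```text
clock: 1.1
tcp_pos: [0.3529, -0.2124, 0.4045]
orientation: [0.992, 0.125, 0.0, 0.0]
force: [0.7, -0.4, 0.7]
width: 0.0939
clock: 2.1
tcp_pos: [0.4559, -0.0422, 0.3426]
orientation: [0.995, 0.095, -0.003, -0.001]
force: [-0.7, 0.1, 0.3]
width: 0.0937
tcp [ 0.4559 -0.0422  0.3426] w 0.0937 t 2.1 F [-0.7  0.1  0.3]
goal [ 0.4564 -0.0451  0.215 ]
linear cm (present axes) [ 0.06  0.33 12.76] twist deg [-0.13  0.31  0.28]
```

```bash
python3 -m pendant '[{"linear":[0,0.3,2.5],"twist":[0,0,0.3]},{"linear":[0,0,2.5],"twist":[0,0,0]},{"linear":[0,0,2.5],"twist":[0,0,0]},{"linear":[0,0,2],"twist":[0,0,0]},{"linear":[0,0,1.5],"twist":[0,0,0]},{"linear":[0,0,1],"twist":[0,0,0]},{"linear":[0,0,0.6],"twist":[0,0,0]},{"linear":[0,0,0],"twist":[0,0,0]}]'
python3 - <<'E'
from h import *
p,d,i,R=cam('scene')
a=cv2.resize(p[160:280,240:410],None,fx=4.7,fy=4.7,interpolation=cv2.INTER_CUBIC)
cv2.imwrite('pics/s2.png',cv2.convertScaleAbs(a,alpha=1.8,beta=20))
E
```

```text
clock: 3.1
tcp_pos: [0.4577, -0.0455, 0.2188]
orientation: [0.996, 0.093, 0.0, 0.0]
force: [0.2, -0.0, 0.2]
width: 0.0939
```

View pics/s2.png

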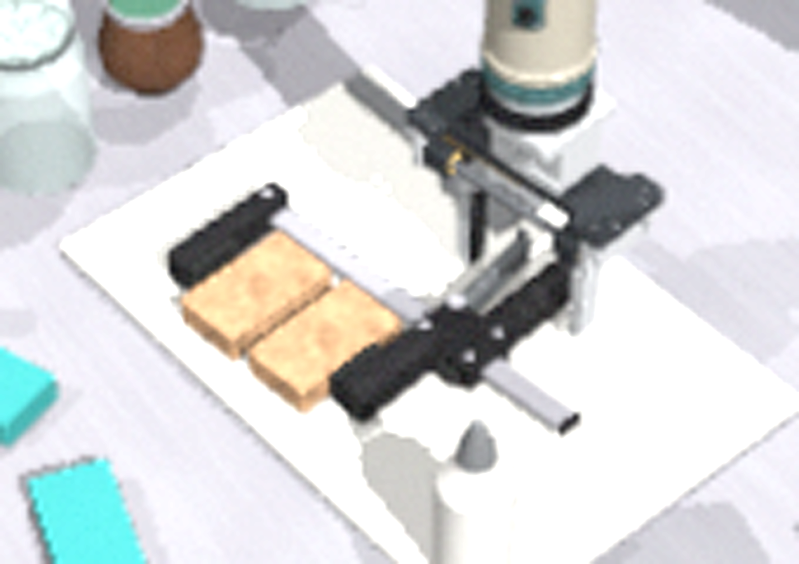

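The fingers straddle the trigger, (475,230), and the handle, (580,300), with nothing in the way. First squeeze at 28 N.

```bash
python3 -m pendant '[{"linear":[0,0,0.3],"twist":[0,0,0]},{"linear":[0,0,0],"twist":[0,0,0]},{"linear":[0,0,0],"twist":[0,0,0]},{"linear":[0,0,0],"twist":[0,0,0]},{"linear":[0,0,0],"twist":[0,0,0]},{"linear":[0,0,0],"twist":[0,0,0]},{"linear":[0,0,0],"twist":[0,0,0]},{"linear":[0,0,0],"twist":[0,0,0]}]' 255 28
python3 - <<'E'
from h import *
p,d,i,R=cam('scene')
cv2.imwrite('pics/s3.png',cv2.convertScaleAbs(cv2.resize(p[160:280,240:410],None,fx=4.7,fy=4.7,interpolation=cv2.INTER_CUBIC),alpha=1.8,beta=20))
print(sensors.get_obs()['width'])
E
```

```text
clock: 4.15
tcp_pos: [0.457, -0.0449, 0.2157]
orientation: [0.996, 0.093, -0.001, -0.001]
force: [-3.6, 4.7, 5.7]
width: 0.0422
0.0424034006499364
```

View pics/s3.png

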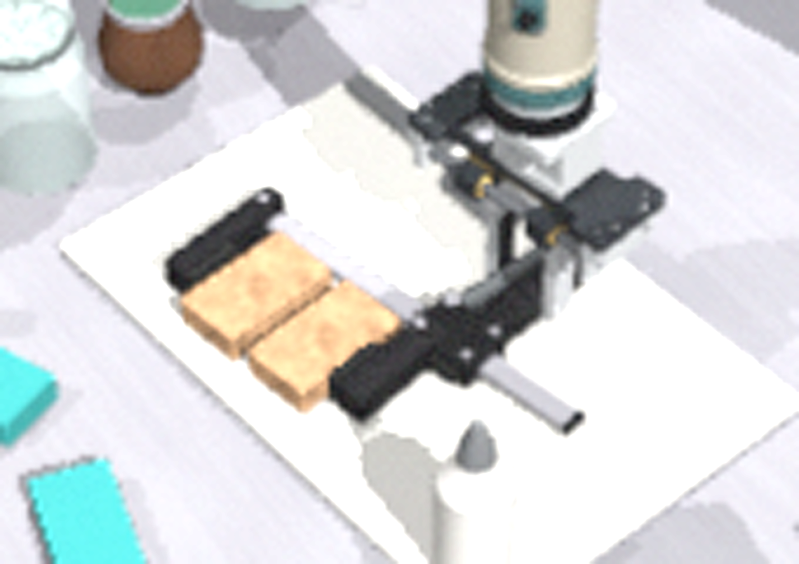

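The trigger is squeezed home (42 mm) and the clamp still lies flat. The halves have a visible gap at (250,345). Now I'll release and squeeze again.

```bash
Z='{"linear":[0,0,0],"twist":[0,0,0]}'
python3 -m pendant '[{"linear":[0,0,0],"twist":[0,0,0]},{"linear":[0,0,0],"twist":[0,0,0]},{"linear":[0,0,0],"twist":[0,0,0]},{"linear":[0,0,0],"twist":[0,0,0]},{"linear":[0,0,0],"twist":[0,0,0]},{"linear":[0,0,0],"twist":[0,0,0]},{"linear":[0,0,0],"twist":[0,0,0]},{"linear":[0,0,0],"twist":[0,0,0]}]' 20 28
python3 -m pendant '[{"linear":[0,0,0],"twist":[0,0,0]},{"linear":[0,0,0],"twist":[0,0,0]},{"linear":[0,0,0],"twist":[0,0,0]},{"linear":[0,0,0],"twist":[0,0,0]},{"linear":[0,0,0],"twist":[0,0,0]},{"linear":[0,0,0],"twist":[0,0,0]},{"linear":[0,0,0],"twist":[0,0,0]},{"linear":[0,0,0],"twist":[0,0,0]}]' 255 28
python3 - <<'E'
from h import *
p,d,i,R=cam('scene')
cv2.imwrite('pics/s4.png',cv2.convertScaleAbs(cv2.resize(p[160:280,240:410],None,fx=4.7,fy=4.7,interpolation=cv2.INTER_CUBIC),alpha=1.8,beta=20))
E
```

```text
clock: 5.2
tcp_pos: [0.4575, -0.0454, 0.2156]
orientation: [0.996, 0.093, -0.0, 0.0]
force: [-0.4, -0.6, -0.2]
width: 0.0865
clock: 6.2
tcp_pos: [0.457, -0.045, 0.2156]
orientation: [0.996, 0.093, -0.001, -0.001]
force: [-2.9, 4.8, 4.0]
width: 0.0415
```

View pics/s4.png

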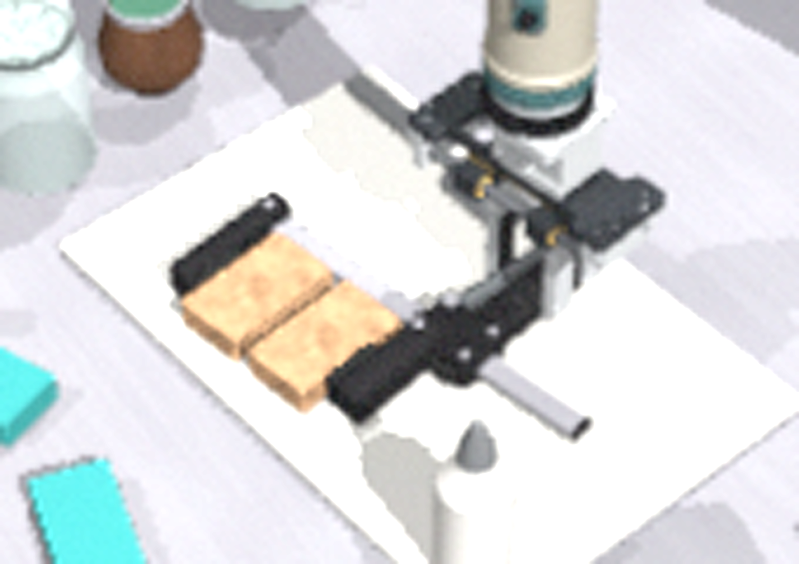

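The far jaw (230,240) moved in one tooth and now meets the far half. The near pad and the gap between the halves still need closing, so I'll continue.

```bash
python3 -m pendant '[{"linear":[0,0,0],"twist":[0,0,0]},{"linear":[0,0,0],"twist":[0,0,0]},{"linear":[0,0,0],"twist":[0,0,0]},{"linear":[0,0,0],"twist":[0,0,0]},{"linear":[0,0,0],"twist":[0,0,0]},{"linear":[0,0,0],"twist":[0,0,0]},{"linear":[0,0,0],"twist":[0,0,0]},{"linear":[0,0,0],"twist":[0,0,0]}]' 20 28 | tail -1
python3 -m pendant '[{"linear":[0,0,0],"twist":[0,0,0]},{"linear":[0,0,0],"twist":[0,0,0]},{"linear":[0,0,0],"twist":[0,0,0]},{"linear":[0,0,0],"twist":[0,0,0]},{"linear":[0,0,0],"twist":[0,0,0]},{"linear":[0,0,0],"twist":[0,0,0]},{"linear":[0,0,0],"twist":[0,0,0]},{"linear":[0,0,0],"twist":[0,0,0]}]' 255 28
```

```text
width: 0.0868
clock: 8.25
tcp_pos: [0.457, -0.0449, 0.2156]
orientation: [0.996, 0.093, -0.001, -0.001]
force: [-2.9, 5.4, 3.7]
width: 0.0415
```

```bash
python3 -m pendant '[{"linear":[0,0,0],"twist":[0,0,0]},{"linear":[0,0,0],"twist":[0,0,0]},{"linear":[0,0,0],"twist":[0,0,0]},{"linear":[0,0,0],"twist":[0,0,0]},{"linear":[0,0,0],"twist":[0,0,0]},{"linear":[0,0,0],"twist":[0,0,0]},{"linear":[0,0,0],"twist":[0,0,0]},{"linear":[0,0,0],"twist":[0,0,0]}]' 20 28 | tail -1
python3 -m pendant '[{"linear":[0,0,0],"twist":[0,0,0]},{"linear":[0,0,0],"twist":[0,0,0]},{"linear":[0,0,0],"twist":[0,0,0]},{"linear":[0,0,0],"twist":[0,0,0]},{"linear":[0,0,0],"twist":[0,0,0]},{"linear":[0,0,0],"twist":[0,0,0]},{"linear":[0,0,0],"twist":[0,0,0]},{"linear":[0,0,0],"twist":[0,0,0]}]' 255 28
python3 - <<'E'
from h import *
p,d,i,R=cam('scene')
cv2.imwrite('pics/s5.png',cv2.convertScaleAbs(cv2.resize(p[160:280,240:410],None,fx=4.7,fy=4.7,interpolation=cv2.INTER_CUBIC),alpha=1.8,beta=20))
E
```

```text
width: 0.087
clock: 10.25
tcp_pos: [0.457, -0.0449, 0.2156]
orientation: [0.996, 0.092, -0.001, -0.001]
force: [-3.8, 5.3, 4.0]
width: 0.0412
```

View pics/s5.png

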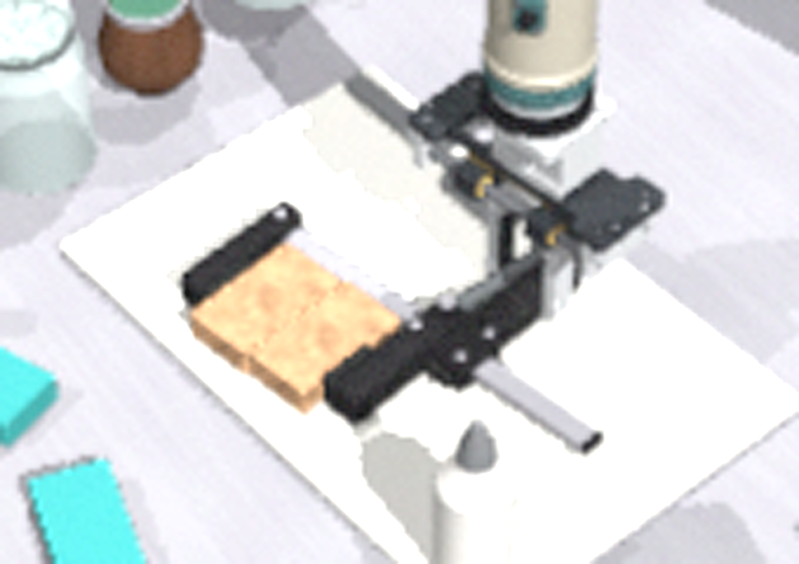

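The halves now touch, with their seam at (285,310). The trigger still reached home, so they aren't tight yet. I'll carry on.

```bash
python3 -m pendant '[{"linear":[0,0,0],"twist":[0,0,0]},{"linear":[0,0,0],"twist":[0,0,0]},{"linear":[0,0,0],"twist":[0,0,0]},{"linear":[0,0,0],"twist":[0,0,0]},{"linear":[0,0,0],"twist":[0,0,0]},{"linear":[0,0,0],"twist":[0,0,0]},{"linear":[0,0,0],"twist":[0,0,0]},{"linear":[0,0,0],"twist":[0,0,0]}]' 20 28 | tail -1
python3 -m pendant '[{"linear":[0,0,0],"twist":[0,0,0]},{"linear":[0,0,0],"twist":[0,0,0]},{"linear":[0,0,0],"twist":[0,0,0]},{"linear":[0,0,0],"twist":[0,0,0]},{"linear":[0,0,0],"twist":[0,0,0]},{"linear":[0,0,0],"twist":[0,0,0]},{"linear":[0,0,0],"twist":[0,0,0]},{"linear":[0,0,0],"twist":[0,0,0]}]' 255 28
```

```text
width: 0.0861
clock: 12.3
tcp_pos: [0.4569, -0.0449, 0.2156]
orientation: [0.996, 0.093, -0.001, -0.001]
force: [-3.1, 4.6, 4.9]
width: 0.0462
```

It stalled at 46.2 mm, about 0.19 rad, which suggests it's tight. One more cycle at 30 N will confirm, then a look.

```bash
python3 -m pendant '[{"linear":[0,0,0],"twist":[0,0,0]},{"linear":[0,0,0],"twist":[0,0,0]},{"linear":[0,0,0],"twist":[0,0,0]},{"linear":[0,0,0],"twist":[0,0,0]},{"linear":[0,0,0],"twist":[0,0,0]},{"linear":[0,0,0],"twist":[0,0,0]},{"linear":[0,0,0],"twist":[0,0,0]},{"linear":[0,0,0],"twist":[0,0,0]}]' 20 28 | tail -1
python3 -m pendant '[{"linear":[0,0,0],"twist":[0,0,0]},{"linear":[0,0,0],"twist":[0,0,0]},{"linear":[0,0,0],"twist":[0,0,0]},{"linear":[0,0,0],"twist":[0,0,0]},{"linear":[0,0,0],"twist":[0,0,0]},{"linear":[0,0,0],"twist":[0,0,0]},{"linear":[0,0,0],"twist":[0,0,0]},{"linear":[0,0,0],"twist":[0,0,0]}]' 255 30
python3 - <<'E'
from h import *
p,d,i,R=cam('scene')
cv2.imwrite('pics/s6.png',cv2.convertScaleAbs(cv2.resize(p[160:280,240:410],None,fx=4.7,fy=4.7,interpolation=cv2.INTER_CUBIC),alpha=1.8,beta=20))
E
```

```text
width: 0.0862
clock: 14.3
tcp_pos: [0.4568, -0.0448, 0.2156]
orientation: [0.996, 0.092, -0.001, -0.001]
force: [-2.3, 4.6, 4.8]
width: 0.0455
```

View pics/s6.png

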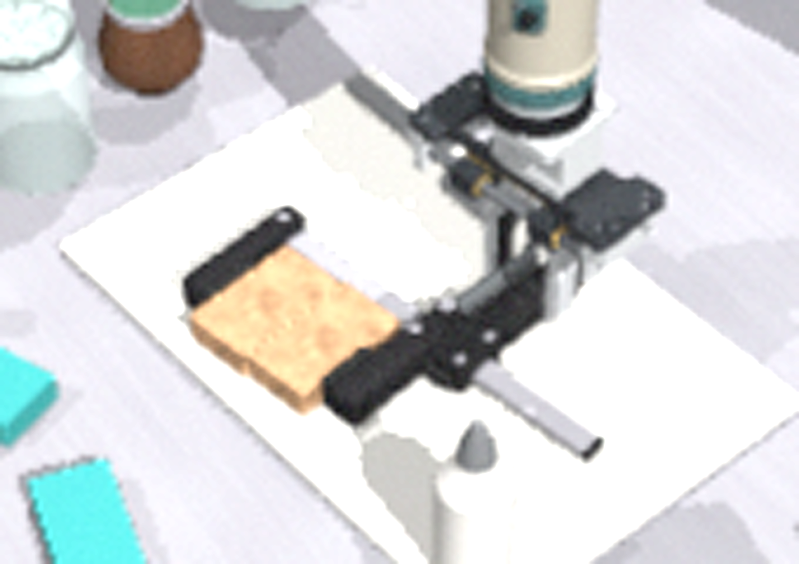

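The halves are closed up with no gap, the far pad bears on the cork, and everything lies flat. The repeated squeeze stalled at almost the same width (46.2, then 45.5 mm), so the cork is tight. Handing in with the 30 N hold.

```bash
python3 -c "
from h import *
o=sensors.get_obs();print(o['clock'],o['width'],o['force']);print(ticket.sign_off())"
```

```text
14.35 0.04546406374056643 [-3.59075851  4.65207586  4.33182371]
the job is handed in; nothing more can be done
None
```

I pumped the clamp closed with six trigger squeezes at 28–30 N, letting the trigger right out between each. I handed in at 14.35 s, still holding the trigger squeezed at 30 N.

- **Tightness:** the first four squeezes went home, at 41–42 mm across the fingers. The last two stalled short, at 46.2 and 45.5 mm (roughly 0.19–0.20 rad), which means the cork is tight.
- **Final picture:** the halves show no gap, the far pad is against the cork, and clamp and cork lie flat on the board. The jars, spatula and other things in view look unmoved.
- **Not measured:** I had no direct reading of the pad force. From your figures, a 30 N grip should press with roughly 16–46 N, well under the 80 N crush limit. No check failed or disagreed.

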